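Unpack the level vials into the rack and cradle, and close the tin

TASK

Draw the deep lid straight up off the vial tin, stand it mouth down on a bare part of the worktop and let it go. Move every vial from the tin into free holes of the wooden rack, fully home, beside the one already there, lay the big standing master vial on its side in the cradle, centred across both saddles, and finally push the lid fully back down onto the empty tin. The vials are glass, so set them down and never let one drop, and do not knock the other things on the bench about.

Things in the scene. Friction and masses are not known exactly. Their poses are not given: they have to be found in the camera images.
- tin: Base of the aluminium vial tin, clamped to the bench (cannot move) by a yellow toggle clamp at its +y end (y 98 to 160 mm, 43 mm high). Origin under its middle, at bench level. Plinth 72 x 156 x 8 mm (x, y, z), on it a block 54 x 138 mm, top 48 mm up, bevelled 4 mm all round over its top 10 mm. Four vial holes at y = -48, -16, 16, 48 mm, 23 mm wide, floors 14 mm up; vials in them reach 104 mm up.
- lid_center (a point): Deep aluminium lid of the tin, open below, outside 62 x 146 x 103 mm (x, y, z), walls 2.5 mm, about 220 g; at first pushed down over the tin's block (1.5 mm free all round), rim on the plinth, hiding the vials. The point is its centre, 51.5 mm above its rim; z is up. To clear the vials it must rise 100 mm straight up. Either way round fits.
- lid_spot (a point): Middle of a bare patch of worktop, about 200 mm in x by 110 mm in y, at bench level, where the lid can be stood down (long side along the world's x).
- rack: Light wooden vial rack fixed to the bench, 60 x 210 x 50 mm (x, y, z), origin under its middle at bench level. Five round holes in one row at y = -80, -40, 0, 40, 80 mm, 23 mm wide, 38 mm deep (floors 12 mm above the bench). A vial fully home has its centre 57 mm above the bench. One vial already stands in one of the holes.
- master_center (a point): The big master vial, at first standing free and upright on the worktop: sealed glass cylinder 30 mm in diameter and 115 mm long with black end caps, about 140 g. The point is its centre, 57.5 mm from either end; its z axis is the cylinder's axis.
- cradle_seat (a point): Loose cradle, 0.6 kg: steel base 116 x 64 x 8 mm (x, y, z), two wooden V-saddles 12 mm thick at x = -41 and 41 mm, a 70 mm gap between them for the fingers. The point is where the centre of the big vial lies when seated, 36 mm above the bench over the base's middle; the vial lies along the cradle's x axis, either way round. Saddles' tops are about level with its axis.
- vial1_center (a point): Sealed glass level vial, a cylinder 20 mm in diameter and 90 mm long with black end caps, 50 g. The point is its centre, 45 mm from either end; its z axis is the cylinder's axis. It stands in the tin, under the lid (some of the four may be absent).
- vial2_center (a point): Sealed glass level vial, a cylinder 20 mm in diameter and 90 mm long with black end caps, 50 g. The point is its centre, 45 mm from either end; its z axis is the cylinder's axis. It stands in the tin, under the lid (some of the four may be absent).
- vial3_center (a point): Sealed glass level vial, a cylinder 20 mm in diameter and 90 mm long with black end caps, 50 g. The point is its centre, 45 mm from either end; its z axis is the cylinder's axis. It stands in the tin, under the lid (some of the four may be absent).
- vial4_center (a point): Sealed glass level vial, a cylinder 20 mm in diameter and 90 mm long with black end caps, 50 g. The point is its centre, 45 mm from either end; its z axis is the cylinder's axis. It stands in the tin, under the lid (some of the four may be absent).
- racked1_center (a point): Sealed glass level vial, a cylinder 20 mm in diameter and 90 mm long with black end caps, 50 g. The point is its centre, 45 mm from either end; its z axis is the cylinder's axis. It already stands in the rack (one of the two is absent).
- racked2_center (a point): Sealed glass level vial, a cylinder 20 mm in diameter and 90 mm long with black end caps, 50 g. The point is its centre, 45 mm from either end; its z axis is the cylinder's axis. It already stands in the rack (one of the two is absent).
- level: Aluminium spirit level, 420 mm long, lying at the far side; leave alone.
- dish: White ceramic dish of steel dowel pins, 90 mm across, 22 mm high; leave alone.
- ratchet: Black-handled ratchet lying on the bench near the robot, 200 mm long; origin at its head; leave alone.
- jar: Glass jar with latched lid, 88 mm across, 112 mm high; leave alone.
- offcut: Plywood offcut 90 x 60 x 18 mm; leave alone.
- driver: Screwdriver lying on the bench; leave alone.

How it is judged:
By the outcome, as a careful person would: the job done as asked, in the order asked, and still so for the second after the job is handed in, with the robot touching nothing.
Of vial1, vial2, vial3, vial4 only 2 to 4 are there at a start; the rules pass over those that are not, and their reading is None.
Of racked1, racked2 only 1 to 1 are there at a start; the rules pass over those that are not, and their reading is None.
At some moment in a run one of cradle, master may be knocked a few centimetres aside while the robot is not near it.
It also fails if it takes over 210 s, if anything falls off the work surface, if the arm or the gripper's body presses on something with over 40 N, if the wrist force passes 120 N, or if a joint passes its speed limit or range.

ROBOT

A 6-joint arm with a two-finger parallel gripper is mounted at the origin on the work surface. World frame = base frame: x ahead of the robot, y to its left, z up, the work surface at z = 0. Lengths are in mm, angles in degrees, forces in N, time in s.
With the tool pointing down it reaches from about 325 to 925 mm from the base axis. Payload 3.1 kg.
Tool frame: the origin (TCP) lies at the very end of the fingers, on their centre line; the grasp point (between the pads) lies grasp_offset behind it (grasp_offset is the distance from the TCP to the grasp point, in mm); z points along the fingers, y is the line along which they close (so a half turn about z gives the same grasp; the last joint's range is limited). The gripper opens to 85 mm and grips with 20 to 120 N. Pads are 22 mm wide; open, the fingers measure 114 mm over their backs; the gripper's body (76 mm by 85 mm) begins 54 mm behind the grasp point. The pads swing forward as they close: fully open they stand 13 mm farther back than shut.
Start: joints at [64.905, 12.427, 92.441, -0, 75.132, -6.429], TCP at [200.023, 592.14, 207.9] pointing down, gripper open.
Joint ranges: [-157.48, 157.48], [-44.54, 120.13], [17.64, 146.25], [-64.5, 244.5], [7.68, 150.69], [-147.95, 147.95]. Speed limits (degrees/s): [159.86, 159.86, 180, 180, 180, 180].

INTERFACE

Orientations are given as [roll, pitch, yaw] about the fixed x, y, z axes, in that order (R = Rz(yaw) Ry(pitch) Rx(roll)).
In Python, from station import * gives the robot as it stands. Calls block until the motion is done:
- goto(position, orientation): joint-space move of the TCP to a pose.
- move_l(position, attitude=None, speed=150): straight line of the TCP; attitude=None keeps the orientation; speed is the mean speed in mm/s.
- move_j(angles): joint-space move.
- grip(opening, squeeze=None): finger opening in mm; squeeze is the grip in N (None keeps the last); returns when the fingers have stopped.
- wait(seconds).
- solve_ik(position, orientation): joint angles nearest the present ones, or None.
- get_obs(): the state.
- get_image(name): name is "scene" or "side" or "wrist"; returns the picture (480x640x3 uint8, red, green, blue); there is no depth.
- get_calibration(name): a dict with "fx", "fy", "cx", "cy" (pixels), "R" (3x3) and "t" (3): a world point X has camera coordinates R X + t; the wrist camera has in their place "mount" (4x4, takes a point from camera to tool coordinates, whose origin is the TCP and whose axes are the flange's). Camera axes: x right, y down, z forward; pixel columns grow to the right and rows downward; lengths in mm; the calibration is good to about 2 mm. The wrist camera is an equidistant fisheye: a pixel r from the principal point sees the ray r / f radians off the axis. A picture is of the moment at which its call begins: read the wrist's pose just before it. get_calibration takes no time and is no camera call.
A pose or a line that the arm cannot do raises Unreachable and nothing moves.
- sign_off(): hands the job in; it is judged then, once.
Trained networks look in the newest picture that a camera, given by its name, has taken for a name from the list of things; names that differ only in an ending like _2 or _b are one class to them, and where a whole thing is asked for, a point or a joint stands for the part that bears it (a point fixed in the world has none). Each returns a list of dicts, best first, with "score" (0 to 1); they miss things now and then, are a little off and sometimes report something else, mostly with a low value. They report only what shows in the picture. A call takes as long as a camera call.
- spot_in(name, camera): "extent" ([centre column, centre row, width, height] in pixels, round what is visible of it).
- regions_of(name, camera): "region" (480x640 bool, what is visible of it) and "extent" ([centre column, centre row, width, height] in pixels, round what is visible of it).
The state is a dict: "t": time; "joint_pos": joint angles; "qvel": joint speeds; "effort": joint torques, N m; "tcp_pos": TCP position; "ee_rot": TCP orientation; "wrist_force": force on the tool from outside, world axes, zero at the start; "moment": the same for the moment, N m; "grip_width": finger opening in mm; "grip_force": force on a finger pad.
Only numpy, scipy, OpenCV 4.12 (cv2) and the standard library are available. Lean on these libraries where they do the work, as an engineer would, in place of code of your own. Each camera call takes 0.05 s, during which the arm holds its last target. There are 200 camera calls.

## Working session

There is one attempt and no reset: what is moved stays moved. The work goes in short steps, each a Python script; the robot and the scene stay as the last script left them, time stands still between calls to the robot, and variables do not carry over. Pictures are saved under pics/ and viewed, at most 18 in all, crops included, and the job is handed in when it is done.

```bash
ls; mkdir -p pics; python3 - <<'E'
from station import *
import cv2
o=get_obs();print({k:o[k] for k in('t','tcp_pos','ee_rot','grip_width','wrist_force')})
try: print(grasp_offset)
except Exception as e: print(e)
for n in('scene','side','wrist'):
    im=get_image(n);cv2.imwrite(f'pics/{n}0.png',im[:,:,::-1]);print(n,get_calibration(n))
E
```

```text
pics
{'t': 0.0, 'tcp_pos': array([199.65615369, 591.32621665, 206.57008168]), 'ee_rot': array([-1.79863263e+02, -1.58272951e-02,  1.61331202e+02]), 'grip_width': 85.39155088988792, 'wrist_force': array([-0.45378021,  0.29743286, -0.25639588])}
18.700000000000003
scene {'fx': 480.6909179635001, 'fy': 480.6909179635001, 'cx': 321.4337238442229, 'cy': 241.24372583792766, 'R': array([[-0.31692548,  0.94842178,  0.00737323],
       [ 0.73015706,  0.24893682, -0.63631841],
       [-0.60533371, -0.1962819 , -0.77139128]]), 't': array([ 175.08277622, -389.62256176, 1279.27074175])}
side {'fx': 594.4264909163977, 'fy': 594.4264909163977, 'cx': 313.68487693094244, 'cy': 243.97171947113347, 'R': array([[ 0.88261469, -0.47008478, -0.00340607],
       [-0.30948801, -0.57559957, -0.75690311],
       [ 0.3538481 ,  0.66910794, -0.65351824]]), 't': array([-535.93973787,  233.36079006, 1028.89966896])}
wrist {'fx': 371.64829954431775, 'fy': 371.64829954431775, 'cx': 317.7840585086252, 'cy': 239.46985279105456, 'mount': array([[ 6.15910450e-04, -9.49125818e-01, -3.14896495e-01,
         8.03328666e+01],
       [ 9.99999807e-01,  5.57772954e-04,  2.74736685e-04,
         1.35172906e+00],
       [-8.51189320e-05, -3.14896603e-01,  9.49125978e-01,
        -1.65537173e+02],
       [ 0.00000000e+00,  0.00000000e+00,  0.00000000e+00,
         1.00000000e+00]])}
```

View pics/scene0.png

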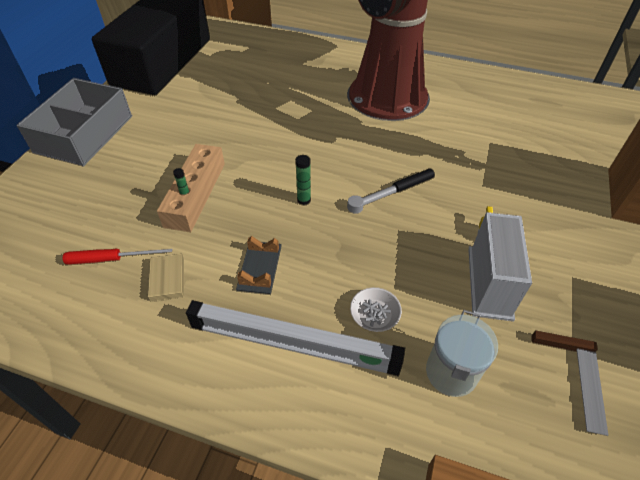

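View pics/side0.png

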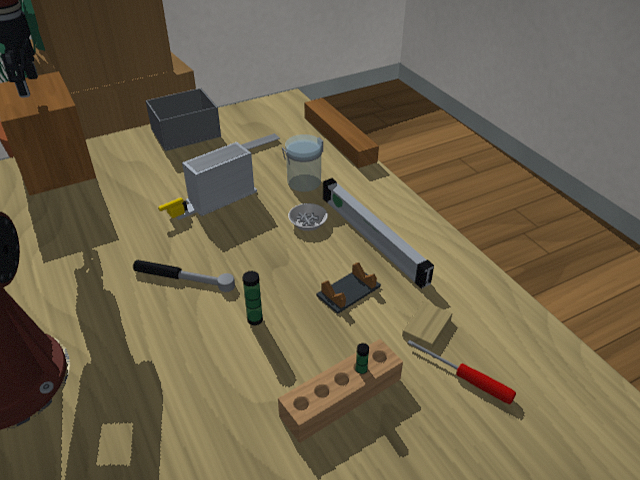

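```bash
cat > h.py <<'E'
from station import *
import numpy as np, cv2
from scipy.optimize import minimize
from scipy.spatial.transform import Rotation as Ro
def snap(name):
    """take picture, return (image, projector X->pixels)"""
    o=get_obs(); im=get_image(name); c=get_calibration(name)
    if name=='wrist':
        T=np.eye(4);T[:3,:3]=Ro.from_euler('xyz',o['ee_rot'],degrees=True).as_matrix();T[:3,3]=o['tcp_pos']
        M=np.linalg.inv(T@c['mount'])
        def P(X):
            q=np.atleast_2d(X)@M[:3,:3].T+M[:3,3]; s=np.hypot(q[:,0],q[:,1])+1e-9
            r=np.arctan2(s,q[:,2])*c['fx']/s
            return np.c_[c['cx']+r*q[:,0],c['cy']+r*q[:,1]]
    else:
        def P(X):
            q=np.atleast_2d(X)@np.array(c['R']).T+c['t']
            return np.c_[c['cx']+c['fx']*q[:,0]/q[:,2],c['cy']+c['fy']*q[:,1]/q[:,2]]
    return im,P
def box(lx,ly,z0,z1,cx=0,cy=0):
    return np.array([[cx+a*lx/2,cy+b*ly/2,z] for a in(-1,1) for b in(-1,1) for z in(z0,z1)])
def cyl(r,z0,z1,cx=0,cy=0):
    t=np.arange(0,2*np.pi,.3); return np.array([[cx+r*np.cos(a),cy+r*np.sin(a),z] for a in t for z in(z0,z1)])
def place(pts,p):
    c,s=np.cos(np.radians(p[2])),np.sin(np.radians(p[2]))
    return np.c_[pts[:,0]*c-pts[:,1]*s+p[0],pts[:,0]*s+pts[:,1]*c+p[1],pts[:,2]]
def sil(P,parts,p):
    m=np.zeros((480,640),np.uint8)
    for a in parts:
        h=cv2.convexHull(P(place(a,p)).astype(np.float32)[:,None])
        cv2.fillPoly(m,[np.clip(np.round(h*16),-1e6,1e6).astype(np.int32)],1,cv2.LINE_8,4)
    return m.astype(bool)
def fit(views,parts,p0,yaw=True):
    """views: list of (P,mask); maximise mean IoU over x,y,yaw"""
    def f(v):
        p=[v[0],v[1],v[2] if yaw else 0]; s=0
        for P,m in views:
            k=sil(P,parts,p); s+=(k&m).sum()/max(1,(k|m).sum())
        return -s/len(views)
    x0=np.array(p0,float)
    for d in(25,6,2):
        S=np.vstack([x0,x0+[d,0,0],x0+[0,d,0],x0+[0,0,d]])
        r=minimize(f,x0,method='Nelder-Mead',options=dict(initial_simplex=S,xatol=.05,fatol=1e-5)); x0=r.x
    return x0,-r.fun
def onplane(P,uv,z,guess=(500,100)):
    from scipy.optimize import least_squares
    return least_squares(lambda v:(P([[v[0],v[1],z]])[0]-uv),guess,x_scale=50).x
MODEL=dict(lid_center=[box(62,146,8,111)],rack=[box(60,210,0,50)],master_center=[cyl(15,0,115)],
 cradle_seat=[box(116,64,0,8),box(12,46,8,36,-41),box(12,46,8,36,41)],
 dish=[cyl(45,0,22)],jar=[cyl(44,0,112)],offcut=[box(90,60,0,18)])
E
python3 - <<'E'
from h import *
V={n:snap(n) for n in('scene','side')}
g={'rack':30,'lid_center':80,'cradle_seat':10}
for n in['lid_center','rack','master_center','cradle_seat','dish','jar','offcut','ratchet','racked1_center','level','driver']:
    vs=[];p0=None
    for c in V:
        r=regions_of(n,c)
        if not r: print(n,c,'none');continue
        r=r[0]; print(n,c,round(r['score'],2),np.round(r['extent']))
        m=np.asarray(r['region'],bool)
        vs.append((V[c][1],m))
        if n in('ratchet','level','driver'):
            ys,xs=np.nonzero(m); q=cv2.convexHull(np.c_[xs,ys].astype(np.float32)).reshape(-1,2)
            b=cv2.boxPoints(cv2.minAreaRect(q)); print('  corners',[np.round(onplane(V[c][1],u,8)) for u in b])
        if p0 is None: p0=onplane(V[c][1],r['extent'][:2],30)
    if n in MODEL and vs:
        best=max((fit(vs,MODEL[n],[*p0,y]) for y in ([0,45,90,135] if n in('lid_center','rack','cradle_seat','offcut') else [0])),key=lambda t:t[1]); print('  ',n,np.round(best[0],1),round(best[1],3))
    elif n=='racked1_center' and vs: 
        best=fit(vs,[cyl(10,50,102)],[*p0,0],yaw=False); print(np.round(best[0],1),best[1])
E
```

```text
lid_center scene 0.76 [501. 265.  59.  99.]
lid_center side 0.56 [217. 176.  74.  70.]
   lid_center [528.8 322.1  99.2] 0.976
rack scene 0.61 [190. 187.  63.  86.]
rack side 0.72 [340. 391. 125. 100.]
   rack [ 495.5 -305.7   97.1] 0.921
master_center scene 0.76 [303. 178.  14.  51.]
master_center side 0.92 [253. 298.  23.  54.]
   master_center [ 4.379e+02 -7.810e+01  4.000e-01] 0.892
cradle_seat scene 0.97 [259. 264.  42.  64.]
cradle_seat side 0.73 [349. 288.  64.  52.]
   cradle_seat [634.7 -96.2  12.5] 0.902
dish scene 0.92 [377. 310.  53.  49.]
dish side 0.96 [307. 216.  36.  30.]
   dish [664.5 137.2  30.9] 0.778
jar scene 0.95 [462. 354.  69.  82.]
jar side 0.66 [305. 163.  44.  60.]
   jar [726.9 281.7  12.3] 0.914
offcut scene 0.67 [166. 277.  38.  47.]
offcut side none
   offcut [ 715.7 -246.9   29.1] 0.968
ratchet scene 0.94 [389. 191.  91.  43.]
  corners [array([415.,   4.]), array([255., 163.]), array([306., 186.]), array([458.,  31.])]
ratchet side 0.69 [183. 278. 100.  33.]
  corners [array([260., 141.]), array([281., 194.]), array([451.,  45.]), array([426.,  -1.])]
racked1_center scene 0.67 [182. 182.  15.  27.]
racked1_center side 0.6 [361. 357.  13.  34.]
[ 535.4 -301.5 -117.5] 0.8491644335752877
level scene none
level side 0.84 [380. 232. 112. 105.]
  corners [array([730., 227.]), array([809., 279.]), array([ 825., -146.]), array([ 760., -174.])]
driver scene 0.65 [116. 256. 107.  14.]
  corners [array([ 726., -469.]), array([ 641., -287.]), array([ 673., -266.]), array([ 755., -443.])]
driver side 0.98 [465. 374. 110.  57.]
  corners [array([ 647., -279.]), array([ 677., -259.]), array([ 757., -441.]), array([ 727., -455.])]
```

```bash
python3 - <<'E'
from h import *
p=[528.8,322.1,99.2]
for psi in (9.2,-170.8):
    print(psi,solve_ik([p[0],p[1],280],[180,0,psi]),solve_ik([p[0],p[1],66],[180,0,psi]),solve_ik([520,140,150],[180,0,0 if psi>0 else 180]))
psi=9.2
goto([p[0],p[1],280],[180,0,psi])
im,P=snap('wrist'); cv2.imwrite('pics/w1.png',im[:,:,::-1])
r=regions_of('lid_center','wrist')
print([(x['score'],x['extent']) for x in r])
m=r[0]['region']
print(fit([(P,m)],MODEL['lid_center'],p), get_obs()['tcp_pos'])
E
```

```text
9.2 [ 2.48548456e+01  8.95335457e+00  8.87352402e+01 -2.54444375e-14
  8.23114052e+01  1.05654846e+02] [ 2.48548456e+01  2.04520104e+01  9.88325505e+01 -2.54444375e-14
  6.07154391e+01  1.05654846e+02] [ 7.59966228e+00  5.25372394e+00  1.07123063e+02 -2.54444375e-14
  6.76232127e+01  9.75996623e+01]
-170.8 [ 24.85484557   8.95335457  88.73524024   0.          82.31140519
 -74.34515443] [ 24.85484557  20.45201038  98.83255049   0.          60.71543914
 -74.34515443] [  7.59966228   5.25372394 107.12306337   0.          67.62321269
 -82.40033772]
[(0.68, [317.3, 220.2, 63.4, 197.9])]
(array([538.58150759, 332.22444815,  93.31261168]), np.float64(0.030712979890310785)) [528.19529462 322.8048802  279.7042425 ]
```

View pics/w1.png

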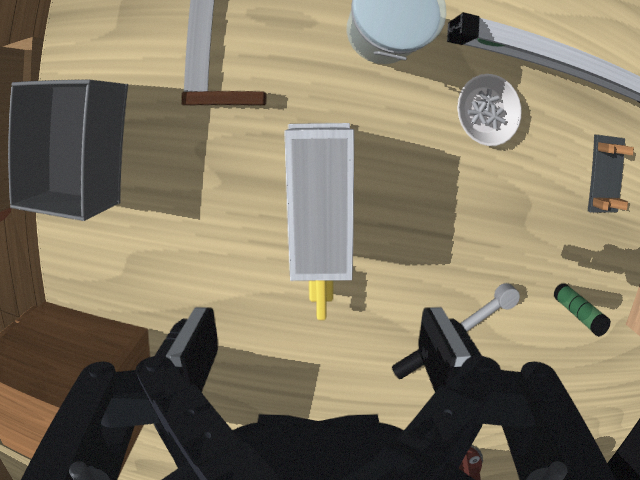

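```bash
python3 - <<'E'
from h import *
im,P=snap('wrist');o=get_obs()
print(o['ee_rot'],P([[528.8,322.1,111],o['tcp_pos'],[727,282,112]]))
for r in regions_of('lid_center','wrist')[:2]:
    m=np.asarray(r['region']);ys,xs=np.nonzero(m);print(m.dtype,m.shape,m.sum(),xs.min(),xs.max(),ys.min(),ys.max(),r['extent'])
k=sil(P,MODEL['lid_center'],[528.8,322.1,99.2]);ys,xs=np.nonzero(k);print(k.sum(),xs.min(),xs.max(),ys.min(),ys.max())
E
```

```text
[-1.79997165e+02  2.71665374e-02  9.29012678e+00] [[319.63765834 209.2271058 ]
 [319.49572619 291.6157286 ]
 [399.92995765   7.77760407]]
bool (480, 640) 1493 392 519 283 378 [456.1, 332.1, 130.3, 93.1]
10382 285 355 128 281
```

```bash
python3 - <<'E'
from h import *
def st(s):
    o=get_obs();print(s,round(o['t'],1),np.round(o['tcp_pos'],1),np.round(o['ee_rot'],1),round(o['grip_width'],1),np.round(o['wrist_force'],1),round(o['grip_force'],1))
x,y,psi=528.8,322.1,9.2
move_l([x,y,72],speed=150); st('down')
grip(50,60); st('grip')
move_l([x,y,82],speed=30); st('up10')
move_l([x,y,195],speed=80); st('up')
im,_=snap('side'); cv2.imwrite('pics/s2.png',im[:,:,::-1])
E
```

```text
down 4.8 [529.8 322.6  73.3] [-1.8e+02 -1.0e-01  9.2e+00] 85.4 [-0.1 -0.1  0.3] 0.0
grip 5.1 [530.1 322.2  73.6] [-180.    -0.2    9.2] 59.9 [ 0.4 -2.1  5.5] 65.8
up10 5.6 [528.1 322.   81.5] [1.8e+02 1.0e-01 9.2e+00] 60.6 [-0.1 -0.4 -3.1] 65.7
up 7.2 [528.3 321.9 194.1] [1.8e+02 1.0e-01 9.2e+00] 60.6 [ 0.2 -0.1 -2.8] 65.7
```

View pics/s2.png

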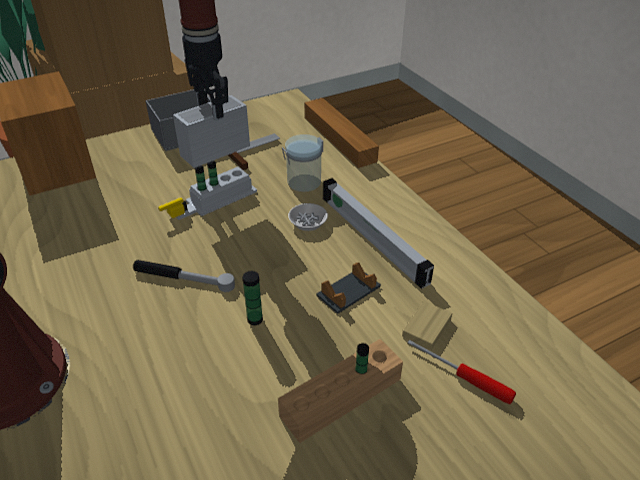

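```bash
cat >> h.py <<'E'
def st(s):
    o=get_obs();print(s,round(o['t'],1),np.round(o['tcp_pos'],1),np.round(o['ee_rot'],1),round(o['grip_width'],1),np.round(o['wrist_force'],1),round(o['grip_force'],1))
def lower(x,y,z0,z1,step=1,df=4,speed=20):
    """step down from z0 until upward force rises by df; returns commanded z"""
    f0=np.mean([get_obs()['wrist_force'][2] for _ in range(3)]); z=z0
    while z>z1:
        z-=step; move_l([x,y,z],speed=speed)
        f=np.mean([get_obs()['wrist_force'][2] for _ in range(3)])-f0
        if f>df: break
    print('lower',z,round(f,1)); return z
E
python3 - <<'E'
from h import *
move_l([520,140,195],[180,0,0],speed=200)
move_l([520,140,69],speed=120); wait(.2); st('a')
z=lower(520,140,69,60)
st('b'); grip(85); st('open')
move_l([520,140,230],speed=200)
# look at tin vials from above
x,y=np.array([528.8,322.1])
goto([x-60,y,260],[180,0,9.2])
im,P=snap('wrist'); cv2.imwrite('pics/w3.png',im[:,:,::-1])
t=np.array([528.8,322.1,99.2])
for n in ('vial1_center','vial2_center'):
    for r in regions_of(n,'wrist')[:5]:
        print(n,round(r['score'],2),r['extent'],r['region'].sum())
for yy in(48,16): print(yy,place(np.array([[0,yy,0.]]),t), P(place(np.array([[0,yy,104.]]),t)))
st('end')
E
```

```text
a 9.7 [520.8 140.1  70. ] [-1.8e+02 -1.0e-01 -0.0e+00] 59.8 [-0.4  0.4 -2.4] 65.8
lower 65 5.7
b 10.7 [520.1 140.   65.6] [180.  -0.   0.] 60.4 [-2.3 -0.9  3.3] 66.3
open 11.1 [520.3 140.   65.1] [-180.   -0.   -0.] 85.0 [ 0.4 -0.6  1. ] 0.0
48 [[481.41745928 314.42570299   0.        ]] [[328.30207734 200.54223866]]
16 [[513.00581976 319.541901     0.        ]] [[328.55119014 164.49074015]]
end 13.0 [469.2 320.4 259.1] [1.799e+02 1.000e-01 9.100e+00] 85.0 [ 0.2  0.4 -0.5] 0.0
```

View pics/w3.png

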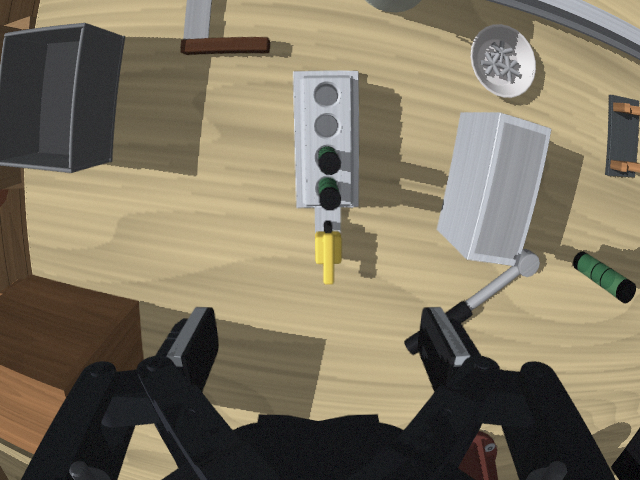

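```bash
cat >> h.py <<'E'
def pose():
    os=[get_obs() for _ in range(20)]
    return np.mean([o['tcp_pos'] for o in os],0)
E
python3 - <<'E'
from h import *
a=np.array([get_obs()['tcp_pos'] for _ in range(20)]);print('mean',a.mean(0),'std',a.std(0))
def look(name,pos,psi):
    move_l(pos,[180,0,psi],speed=250); wait(.15)
    im,P=snap('wrist');cv2.imwrite(f'pics/{name}.png',im[:,:,::-1]);return im,P
im=cv2.imread('pics/w3.png');_,P=snap('wrist')
b=(im.max(2)<45).astype(np.uint8);b[290:]=0
n,l,s,c=cv2.connectedComponentsWithStats(b)
for i in range(1,n):
    if 150<s[i,4]<3000:print('cap',s[i],c[i],onplane(P,c[i],104))
move_l([469,320,260],speed=100)
im,P=look('w4',[435,-305,260],7.1)
a=np.array([get_obs()['tcp_pos'] for _ in range(20)]);print('mean',a.mean(0))
r=regions_of('rack','wrist')
R=np.array([495.5,-305.7,97.1])
if r:
    print(r[0]['score'],r[0]['extent']); print(fit([(P,r[0]['region'])],MODEL['rack']+[cyl(10,50,102,0,-40)],R))
for yy in(-80,-40,0,40,80):print(yy,P(place(np.array([[0,yy,50.]]),R)))
E
```

```text
mean [469.21376472 320.38353603 259.12967445] std [1.13686838e-13 1.13686838e-13 0.00000000e+00]
cap [182  40  88  15 210] [231.3         51.04285714] [600.86607619 417.10888753]
cap [319 152  21  23 379] [329.17150396 162.60686016] [515.37966328 318.5860655 ]
cap [320 187  21  23 381] [329.71128609 197.94750656] [484.53757851 312.95678256]
cap [617 279  19  11 153] [626.18954248 285.13071895] [446.29127158 -81.51428339]
mean [ 435.13333388 -304.58065631  260.04586246]
0.93 [329.1, 140.8, 66.1, 204.8]
(array([ 498.09648016, -306.28658116,   97.34861561]), np.float64(0.9481170860055912))
-80 [[327.78314704  63.71326285]]
-40 [[327.67760722 102.86255548]]
0 [[327.49976197 142.39682184]]
40 [[327.25573986 181.43400911]]
80 [[326.95648098 219.15608404]]
```

View pics/w4.png

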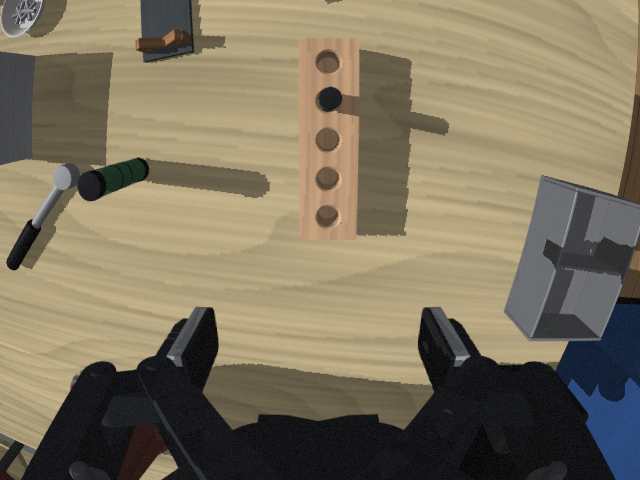

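```bash
cat >> h.py <<'E'
def avg(n=12):
    a=[]
    for _ in range(n): wait(.02); a.append(np.r_[(o:=get_obs())['tcp_pos'],Ro.from_euler('xyz',o['ee_rot'],degrees=True).as_rotvec()])
    return np.mean(a,0),np.std(a,0)
def wproj(tcp,rot):
    """wrist projector for a given TCP pose"""
    c=get_calibration('wrist');T=np.eye(4);T[:3,:3]=Ro.from_euler('xyz',rot,degrees=True).as_matrix();T[:3,3]=tcp
    M=np.linalg.inv(T@c['mount'])
    def P(X):
        q=np.atleast_2d(X)@M[:3,:3].T+M[:3,3]; s=np.hypot(q[:,0],q[:,1])+1e-9
        r=np.arctan2(s,q[:,2])*c['fx']/s
        return np.c_[c['cx']+r*q[:,0],c['cy']+r*q[:,1]]
    return P
E
python3 - <<'E'
from h import *
m,s=avg();print(np.round(m,2),np.round(s,2))
P=wproj([435,-305,260],[180,0,7.1])
im=cv2.imread('pics/w4.png');hsv=cv2.cvtColor(im,cv2.COLOR_BGR2HSV)
crop=im[30:245,295:362].astype(int)
g=cv2.GaussianBlur(cv2.cvtColor(im,cv2.COLOR_BGR2GRAY),(3,3),0)
b=((g<np.median(g[40:235,305:352])-22)).astype(np.uint8); 
k=np.zeros_like(b);k[42:236,306:352]=b[42:236,306:352]
n,l,st_,c=cv2.connectedComponentsWithStats(k)
for i in range(1,n):
    if st_[i,4]>100:
        u=st_[i,:2]+st_[i,2:4]/2-.5;print(st_[i],u,onplane(P,u,50),onplane(P,u,102))
P=wproj([468.8,322.1,260],[180,0,9.2])
for u in([329.2,162.6],[329.7,197.9]):print(onplane(P,u,104))
cv2.imwrite('pics/crop5.png',cv2.resize(im[30:245,280:380],None,fx=2.7,fy=2.7))
E
```

```text
[ 435.06 -304.84  260.02   -0.     -0.      0.  ] [0.02 0.07 0.01 3.14 0.19 0.  ]
[315  49  25  25 487] [327.  61.] [ 577.42967736 -295.345388  ] [ 569.00071578 -295.14990572]
[315  86  37  29 812] [333. 100.] [ 538.62521371 -306.22141389] [ 535.56947998 -304.51993566]
[315 127  25  26 478] [327.  139.5] [ 498.20403007 -305.40421203] [ 500.74539032 -303.81589119]
[315 166  24  25 446] [326.5 178. ] [ 459.09477553 -309.95866593] [ 467.05156782 -307.73969294]
[315 205  23  23 403] [326. 216.] [ 419.23127047 -314.6523776 ] [ 432.70793536 -311.78346952]
[515.00498803 320.56850095]
[484.12718419 314.89227568]
```

View pics/crop5.png

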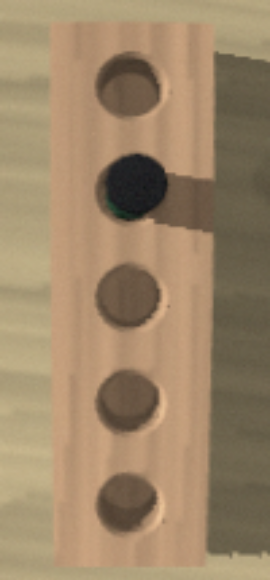

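```bash
cat > vial.py <<'E'
from h import *
def force(): wait(.1); return np.mean([(wait(.02),get_obs()['wrist_force'])[1] for _ in range(4)],0)
def vial(src,dst):
    o=get_obs()['tcp_pos']
    goto([*src,190],[180,0,9.2]); grip(60)
    move_l([*src,61],speed=150); wait(.1); st('at tin')
    grip(10,30); st('grip'); print('F',np.round(force(),1))
    move_l([*src,75],speed=50); move_l([*src,205],speed=150); st('lifted')
    move_l([*dst,205],[180,0,7.3],speed=300)
    move_l([*dst,102],speed=120); f0=force()
    for dx,dy in [(0,0),(0,1.2),(0,-1.2),(1.2,0),(-1.2,0),(1.2,1.2),(-1.2,-1.2),(1.2,-1.2),(-1.2,1.2)]:
        x,y=dst[0]+dx,dst[1]+dy
        move_l([x,y,102],speed=30); ok=True
        for z in (99,97,95.5,94,92,90,87):
            move_l([x,y,z],speed=25); f=force()-f0
            if f[2]>3: ok=False; break
        print('try',dx,dy,z,np.round(f,1))
        if ok: break
    else: raise SystemExit('no entry')
    move_l([x,y,64],speed=50); print('F',np.round(force()-f0,1))
    lower(x,y,64,56,df=3); st('home')
    grip(60); st('open'); move_l([x,y,200],speed=150)
E
python3 - <<'E'
from vial import *
vial((484.1,314.9),(418.7,-316.5))
im,_=snap('wrist'); cv2.imwrite('pics/w6.png',im[:,:,::-1])
E
```

```text
at tin 20.1 [485.4 315.5  62.6] [-180.    -0.2    9.2] 60.2 [0.  0.2 0.7] 0.0
grip 20.6 [484.6 314.9  61.7] [ 1.8e+02 -1.0e-01  9.2e+00] 18.8 [ 0.1 -1.3  3.1] 29.3
F [-0.3 -1.1  4. ]
lifted 22.2 [483.2 314.5 203.6] [1.8e+02 1.0e-01 9.2e+00] 18.7 [ 0.2  1.3 -0.6] 29.3
try 0 0 95.5 [0.  0.7 5.9]
try 0 1.2 87 [-0.1 -0.1 -1.2]
F [ 1.2 -0.7 -1. ]
lower 61 3.0
home 32.0 [ 418.9 -315.5   61.1] [180.   -0.    7.3] 18.9 [ 2.6 -0.2  1.2] 29.5
open 32.4 [ 418.4 -315.1   60.8] [-180.     0.     7.3] 60.4 [ 0.6 -0.8  0.2] 0.0
```

```bash
python3 - <<'E'
from h import *
im,P=snap('side'); cv2.imwrite('pics/s6.png',cv2.resize(im[300:450,250:430,::-1],None,fx=4,fy=4,interpolation=cv2.INTER_CUBIC))
R=np.array([498.1,-306.3,97.3])
for yy in(-40,80):print((P(place(np.array([[0,yy,102.],[0,yy,50]]),R))-[250,300])*4)
E
```

```text
[[454.658447   183.68406379]
 [448.18848293 264.62670246]]
[[207.30478923 328.1127084 ]
 [209.48471278 408.33353833]]
```

View pics/s6.png

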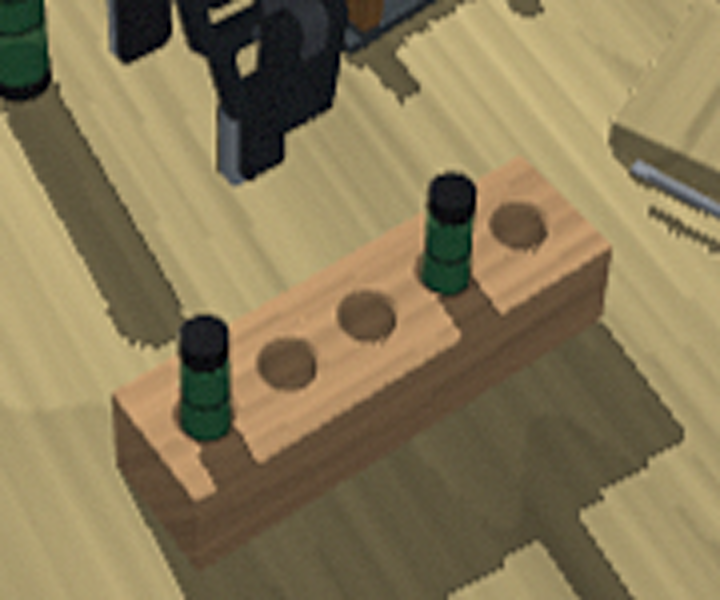

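The new vial stands as deep as the resident one, with its cap at (204,343) against (452,198) in the crop. Next is the second vial.

```bash
python3 - <<'E'
from vial import *
vial((515.0,320.6),(458.4,-310.3))
# look at master and cradle on the way
move_l([420,-80,300],[180,0,0],speed=300); wait(.2)
im,P=snap('wrist'); cv2.imwrite('pics/w7.png',im[:,:,::-1])
P=wproj([420,-80,300],[180,0,0])
for n,p in(('master_center',[438,-78,0]),('cradle_seat',[634.7,-96.2,12.5])):
    r=regions_of(n,'wrist')
    if r: print(n,r[0]['score'],r[0]['extent'],fit([(P,r[0]['region'])],MODEL[n],p,yaw=n[0]=='c'))
im=snap('side')[0]; cv2.imwrite('pics/s7.png',im[:,:,::-1])
st('end')
E
```

```text
at tin 37.2 [516.3 321.2  62.7] [-180.    -0.2    9.2] 60.3 [0.4 0.9 1. ] 0.0
grip 37.7 [515.5 320.6  61.6] [ 1.8e+02 -1.0e-01  9.2e+00] 18.4 [ 0.4 -1.5  2.8] 29.3
F [ 0.2 -0.8  3.5]
lifted 39.3 [514.1 320.2 203.5] [1.8e+02 1.0e-01 9.2e+00] 19.0 [-0.4  0.1 -0.3] 29.3
try 0 0 87 [ 0.1  0.  -0. ]
F [ 1.  -0.5 -0.8]
lower 59 3.0
home 48.0 [ 458.7 -310.6   59.6] [180.   -0.    7.3] 18.5 [0.9 0.3 2.7] 29.5
open 48.4 [ 458.1 -310.1   58.7] [-180.     0.     7.3] 60.1 [-0.4 -0.6  0. ] 0.0
master_center 0.87 [316.4, 177.4, 26.4, 44.9] (array([441.37387279, -77.82951114,   1.83727845]), np.float64(0.9529520295202952))
cradle_seat 0.97 [360.0, 26.8, 63.2, 51.7] (array([ 649.5725276 , -128.84558877,   11.61172519]), np.float64(0.9714591509097396))
end 50.9 [419.9 -80.5 299.6] [-1.8e+02  0.0e+00 -1.0e-01] 59.9 [-0.5  0.3  0.1] 0.0
```

View pics/w7.png

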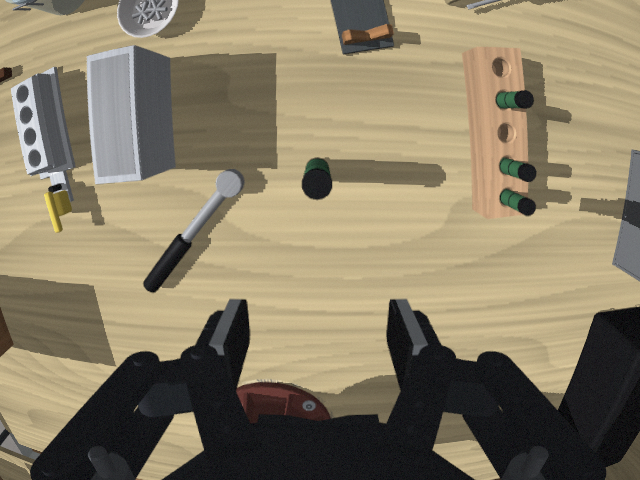

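View pics/s7.png

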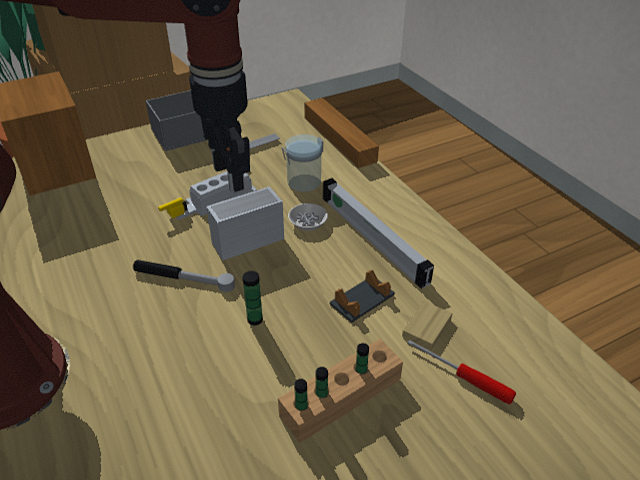

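```bash
cat >> h.py <<'E'
def tz(p,psi): return Ro.from_euler('xyz',[180,p,psi],degrees=True).as_matrix()[:,2]
def tcp(G,p,psi): return np.array(G)+18.7*tz(p,psi)
E
python3 - <<'E'
from h import *
M=[441.4,-77.8,65]; C=[649.6,-128.8,36]
ok=lambda G,p,psi:(lambda q:None if q is None else np.round(q))(solve_ik(tcp(G,p,psi),[180,p,psi]))
for psi in range(-180,180,15):
    r=[p for p in(-90,-80,-70,-60,-50,-45) if ok(M,p,psi) is not None and ok([M[0]-110*tz(p,psi)[0],M[1]-110*tz(p,psi)[1],M[2]-110*tz(p,psi)[2]],p,psi) is not None]
    if r: print(psi,r,ok(M,r[0],psi))
for ps in(11.6,-168.4):
    print('final',ps,[(p,ok(C,p,ps)) for p in(0,10,20,30,40,45)])
E
```

```text
-180 [-90, -80, -70, -60, -50, -45] [ -11.   62.   73.  -16.  134. -101.]
-165 [-90, -80, -70, -60, -50, -45] [  -5.   61.   75.  -27.  130. -108.]
-150 [-90, -80, -70, -60, -50, -45] [   1.   59.   80.  -37.  125. -113.]
-135 [-90, -80, -70, -60, -50, -45] [   6.   57.   86.  -46.  118. -116.]
-120 [-90, -80, -70, -60, -50, -45] [  11.   54.   93.  -54.  111. -116.]
-105 [-90, -80, -70, -60, -50, -45] [  16.   50.  101.  -62.  104. -115.]
-90 [-60, -50, -45] [  15.   25.  118.  -60.   74. -126.]
-75 [-50] [  12.   13.  128.  -64.   58. -137.]
-30 [-90] [  2.  47. 143. 213.  98. -85.]
15 [-90] [-67.  46. 141.  98.  91. -96.]
30 [-90, -80, -70, -60, -50, -45] [-67.  43. 134.  83.  90. -87.]
45 [-90, -80, -70, -60, -50, -45] [-64.  44. 125.  71.  94. -79.]
60 [-90, -80, -70, -60, -50, -45] [-59.  45. 116.  62.  99. -74.]
75 [-90, -80, -70, -60, -50, -45] [-54.  48. 107.  54. 105. -70.]
90 [-90, -80, -70, -60, -50, -45] [-48.  51.  98.  46. 112. -69.]
105 [-90, -80, -70, -60, -50, -45] [-42.  55.  90.  38. 119. -69.]
120 [-90, -80, -70, -60, -50, -45] [-36.  58.  84.  30. 125. -72.]
135 [-90, -80, -70, -60, -50, -45] [-30.  60.  78.  20. 130. -77.]
150 [-90, -80, -70, -60, -50, -45] [-24.  62.  74.   9. 134. -84.]
165 [-90, -80, -70, -60, -50, -45] [-17.  63.  73.  -3. 135. -92.]
final 11.6 [(0, array([-17.,  29.,  93.,  -0.,  58.,  61.])), (10, array([-15.,  34.,  86.,  -5.,  69.,  65.])), (20, array([-13.,  40.,  78.,  -8.,  80.,  68.])), (30, array([-12.,  47.,  70., -12.,  92.,  69.])), (40, array([-11.,  54.,  61., -14., 102.,  69.])), (45, array([-10.,  57.,  57., -16., 108.,  69.]))]
final -168.4 [(0, array([ -17.,   29.,   93.,    0.,   58., -119.])), (10, array([ -20.,   24.,  101.,    7.,   47., -126.])), (20, array([ -22.,   21.,  107.,   19.,   37., -138.])), (30, None), (40, None), (45, None)]
```

```bash
python3 - <<'E'
from h import *
# cradle look
goto([590,-125,280],[180,0,11.6]); wait(.3)
im,_=snap('wrist'); cv2.imwrite('pics/w8.png',im[:,:,::-1])
P=wproj([590,-125,280],[180,0,11.6])
r=regions_of('cradle_seat','wrist'); C=None
if r:
    print(r[0]['score'],r[0]['extent']); C,s=fit([(P,r[0]['region'])],MODEL['cradle_seat'],[649.6,-128.8,11.6]); print(C,s)
M=np.array([441.4,-77.8,58]);ps=-160
C=C if C is not None else [649.6,-128.8,11.6]
print('now',np.round(get_obs()['joint_pos']))
for nm,G,p,s in[('hi',M-110*tz(-70,ps)+[0,0,160],-70,ps),('pre',M-110*tz(-70,ps),-70,ps),('at',M,-70,ps),('up',M+[0,0,160],-70,ps)]+[(f'r{p}',[C[0]-30,C[1],240],p,C[2]-180) for p in(-70,-40,-10,20)]+[('fin',[C[0],C[1],36],20,C[2]-180)]:
    q=solve_ik(tcp(G,p,s),[180,p,s]); print(nm,q if q is None else np.round(q))
E
```

```text
0.77 [331.1, 142.3, 58.6, 94.4]
[ 648.50254451 -128.81583543   11.29510385] 0.9742735517305201
now [-19.   7.  91.  -0.  82.  60.]
hi [  -1.   44.   68.  -28.  134. -117.]
pre [  -1.   55.   67.  -24.  124. -111.]
at [  -4.   50.   84.  -24.  113. -109.]
up [  -4.   36.   85.  -27.  124. -115.]
r-70 [  -9.   57.   48.  -31.  140. -122.]
r-40 [ -11.   38.   63.  -16.  115. -114.]
r-10 [ -16.   19.   84.   -5.   86. -117.]
r20 [ -24.    2.  105.   13.   58. -131.]
fin [ -22.   21.  108.   19.   36. -137.]
```

View pics/w8.png

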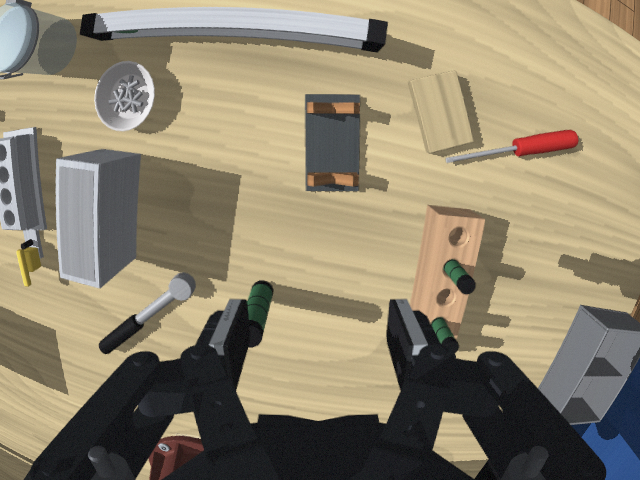

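```bash
python3 - <<'E'
from h import *
M=np.array([441.4,-77.8,58]);ps=-160;p=-70;a=[180,p,ps];d=tz(p,ps)
grip(70)
goto(tcp(M-110*d+[0,0,160],p,ps),a); st('hi')
move_l(tcp(M-110*d,p,ps),speed=200)
im,_=snap('wrist'); cv2.imwrite('pics/w9.png',im[:,:,::-1])
r=regions_of('master_center','wrist'); 
P=wproj(tcp(M-110*d,p,ps),a)
if r: print(r[0]['extent'],fit([(P,r[0]['region'])],MODEL['master_center'],[441.4,-77.8,0],yaw=False))
E
```

```text
hi 54.9 [522.1 -48.6 249.4] [-179.9  -70.  -160.1] 69.8 [-0.2  1.  -0.1] 0.0
[318.9, 226.3, 41.9, 142.4] (array([439.87735799, -78.18460956,   8.10640356]), np.float64(0.9415841584158415))
```

View pics/w9.png

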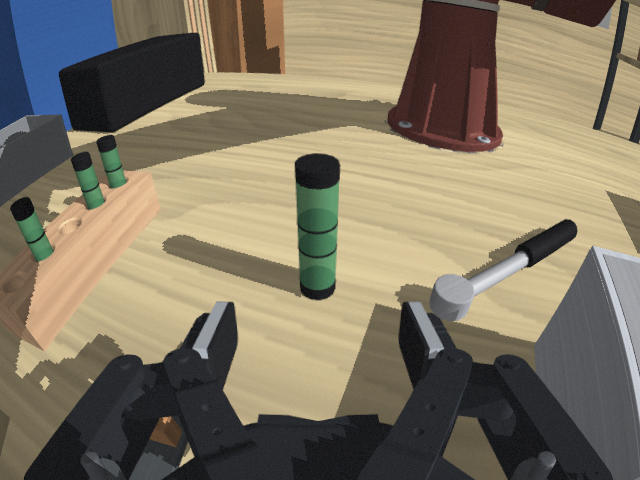

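```bash
python3 - <<'E'
from h import *
M=np.array([440.8,-78.0,58]);ps=-160;p=-70;a=[180,p,ps];C=[648.5,-128.8,11.3]
move_l(tcp(M,p,ps),speed=80); wait(.2); st('at')
grip(20,45); wait(.2); st('grip')
move_l(tcp(M+[0,0,10],p,ps),speed=40); st('up10')
move_l(tcp(M+[0,0,165],p,ps),speed=150)
f=C[2]-180; H=[C[0]-30,C[1],240]
for pp in(-70,-40,-10,20): goto(tcp(H,pp,f),[180,pp,f])
move_l(tcp([C[0],C[1],110],20,f),speed=200); wait(.3); st('over')
for n in('side','scene','wrist'):
    im,_=snap(n); cv2.imwrite(f'pics/{n}10.png',im[:,:,::-1])
    for nm in('master_center','cradle_seat'):
        r=regions_of(nm,n)
        if r: print(n,nm,round(r[0]['score'],2),r[0]['extent'])
E
python3 - <<'E'
import cv2,numpy as np
a=cv2.imread('pics/side10.png')[170:370,230:470];b=cv2.imread('pics/scene10.png')[170:330,150:390]
w=cv2.imread('pics/wrist10.png')[:,:]
a=cv2.resize(a,(400,333));b=cv2.resize(b,(400,267));w=cv2.resize(w,(400,300))
c=np.zeros((600,800,3),np.uint8);c[:333,:400]=a;c[333:,:400]=b;c[:300,400:]=w;cv2.imwrite('pics/c10.png',c)
E
```

```text
at 57.7 [424.6 -83.9  51.6] [-180.  -70. -160.] 70.1 [ 0.1 -0.5 -0.2] 0.0
grip 58.4 [424.4 -84.1  51.8] [-180.  -70. -160.] 23.4 [1.3 0.  0.7] 41.9
up10 58.8 [424.5 -84.   61.6] [-180.   -69.9 -160. ] 23.9 [ 0.2 -0.5 -1.4] 41.9
over 63.5 [ 655.6 -128.    94.1] [-179.9   20.1 -168.7] 23.3 [ 0.5  0.6 -1.7] 41.8
side master_center 0.75 [366.6, 257.3, 57.1, 43.0]
side cradle_seat 0.87 [363.2, 296.4, 66.0, 50.5]
scene master_center 0.84 [228.7, 232.7, 23.2, 58.0]
scene cradle_seat 0.64 [241.4, 266.1, 48.2, 59.5]
wrist master_center 0.87 [320.9, 283.1, 80.1, 214.1]
wrist cradle_seat 0.79 [315.8, 183.4, 105.7, 163.9]
```

View pics/c10.png

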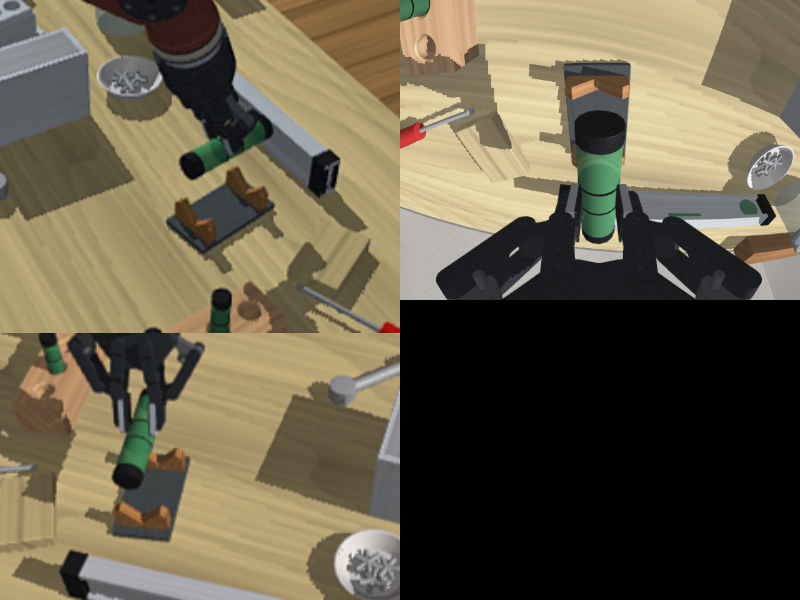

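```bash
python3 - <<'E'
from h import *
t0=cyl(15,-57.5,57.5)
vs=[]; f=11.3-180
for n in('side','scene','wrist'):
    _,P=snap(n)
    if n=='wrist': P=wproj(tcp([648.5,-128.8,110],20,f),[180,20,f])
    r=regions_of('master_center',n)[0]['region'].astype(np.uint8)
    k=cv2.findContours(r,cv2.RETR_EXTERNAL,cv2.CHAIN_APPROX_NONE)[0]; h=cv2.convexHull(np.vstack(k)); m=np.zeros_like(r); cv2.fillPoly(m,[h],1); vs.append((n,P,m.astype(bool)))
def run(vv):
    def F(v):
        A=Ro.from_euler('xyz',[0,90+v[4],v[3]],degrees=True).as_matrix(); X=t0@A.T+v[:3]; s=0
        for n,P,m in vv:
            k=np.zeros((480,640),np.uint8);h=cv2.convexHull(P(X).astype(np.float32)[:,None]);cv2.fillPoly(k,[np.round(h*16).astype(np.int32)],1,cv2.LINE_8,4);k=k.astype(bool)
            s+=(k&m).sum()/(k|m).sum()
        return -s/len(vv)
    x=np.array([648,-129,110,11.3,0.])
    for d in(10,4,1.5):
        r=minimize(F,x,method='Nelder-Mead',options=dict(initial_simplex=np.vstack([x,x+np.eye(5)*d]),xatol=.05,fatol=1e-5));x=r.x
    print([v[0] for v in vv],np.round(x,1),r.fun)
run(vs);run(vs[:2])
r=[(P,regions_of('cradle_seat',n)[0]['region']) for n,P,_ in vs[:2]]
print(fit(r,MODEL['cradle_seat'],[648.5,-128.8,11.3]))
E
```

```text
['side', 'scene', 'wrist'] [ 650.  -127.2  106.2   10.8    1.8] -0.8735755398091017
['side', 'scene'] [ 647.  -128.2  108.    12.2    3.3] -0.8324211272152132
(array([ 645.56462397, -128.58859684,   12.17964335]), np.float64(0.8667413610127026))
```

```bash
python3 - <<'E'
from h import *
C=[647.5,-128.8,11.3];f=C[2]-180
move_l(tcp([C[0],C[1],46],20,f),speed=80); wait(.2); st('pre')
t=tcp([C[0],C[1],46],20,f)
z=lower(t[0],t[1],t[2],t[2]-14,step=1,df=7,speed=20); print('Gz',z-t[2]+46); st('low')
grip(32,20); wait(.2); st('o1'); grip(55); st('open')
T=tcp([C[0],C[1],46+z-t[2]],20,f); d=tz(20,f)
move_l(T-90*d,speed=100); move_l([T[0]-90*d[0],T[1],240],speed=200)
goto([560,-60,280],[180,0,0]); wait(.2)
vs=[]
for n in('side','scene'):
    im,P=snap(n); cv2.imwrite(f'pics/{n}11.png',im[:,:,::-1])
a=cv2.imread('pics/side11.png')[220:340,280:460];b=cv2.imread('pics/scene11.png')[200:320,180:360]
cv2.imwrite('pics/c11.png',np.vstack([cv2.resize(x,(450,300),interpolation=cv2.INTER_CUBIC) for x in(a,b)]))
E
```

```text
pre 65.5 [ 654.5 -127.8   29.4] [-179.9   20.1 -168.7] 23.6 [-1.  -0.4 -1.3] 41.8
lower 19.427747991303516 10.5
Gz 37.0
low 67.7 [ 654.6 -128.3   21.3] [-179.9   20.1 -168.6] 23.2 [-4.8 -1.6  9.2] 45.2
o1 68.2 [ 653.8 -127.5   19.3] [ 180.    20.  -168.7] 32.0 [-0.   0.4 -0.2] 0.2
open 68.5 [ 653.7 -127.4   19.3] [ 180.    20.  -168.7] 54.8 [0.4 0.3 0.1] 0.0
```

View pics/c11.png

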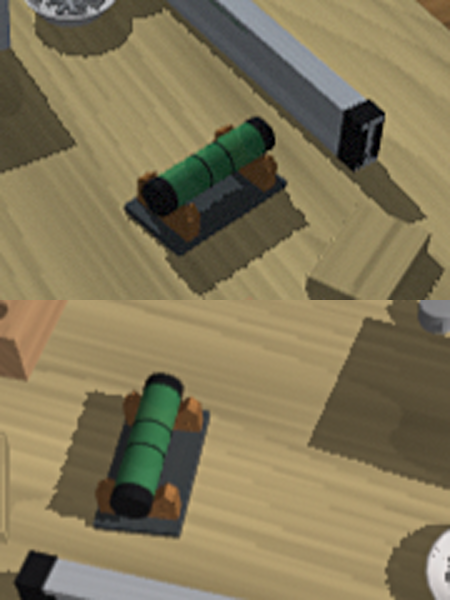

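```bash
python3 - <<'E'
from h import *
goto([590,-125,250],[180,0,11.3]); wait(.3)
im,_=snap('wrist'); cv2.imwrite('pics/w12.png',im[60:240,220:440,::-1])
P=wproj([590,-125,250],[180,0,11.3])
c=cyl(15,-57.5,57.5); c=np.c_[c[:,2],c[:,0],c[:,1]+36]
m=regions_of('master_center','wrist')[0]['region']; k=regions_of('cradle_seat','wrist')[0]['region']
print('master',fit([(P,m)],[c],[648,-128,11]))
print('cradle',fit([(P,k|m)],MODEL['cradle_seat']+[c],[648,-128,11]))
print(regions_of('master_center','wrist')[0]['score'])
cv2.imwrite('pics/w12.png',cv2.resize(im[60:240,220:440,::-1],None,fx=3,fy=3))
E
```

```text
master (array([ 648.82037865, -129.1311525 ,   11.67606079]), np.float64(0.9499571060909351))
cradle (array([ 648.1970658 , -129.38091464,   11.94740252]), np.float64(0.9646572827417381))
0.8
```

View pics/w12.png

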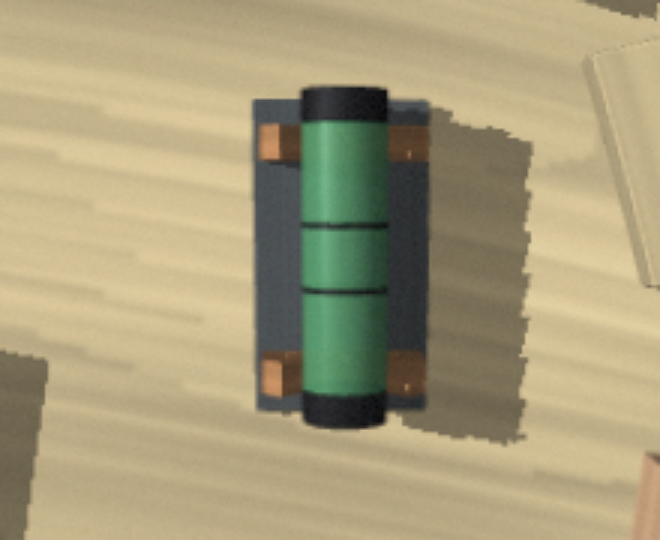

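```bash
python3 - <<'E'
from vial import *
goto([520,140,230],[180,0,0]); grip(85)
move_l([520,140,65],speed=150); wait(.2); grip(50,60); st('grip')
move_l([520,140,75],speed=40); move_l([520,140,215],speed=150)
move_l([528.8,322.1,215],[180,0,9.2],speed=200)
move_l([528.8,322.1,120],speed=120); wait(.2); f0=force()
for z in range(116,70,-4):
    move_l([528.8,322.1,z],speed=40); f=force()-f0; print(z,np.round(f,1))
    if abs(f).max()>12: break
st('e')
E
```

```text
grip 77.9 [520.8 139.8  65.9] [ 1.8e+02 -1.0e-01  0.0e+00] 60.3 [-1.  -1.   4.7] 65.7
116 [-0.4 -0.2  0.1]
112 [ 0.   0.3 -0. ]
108 [-0.3  0.1 -0.3]
104 [ 0.  -0.3  0.1]
100 [-0.2 -0.3 -0. ]
96 [ 0.1  0.4 -0.1]
92 [ 0.2  0.3 -0.4]
88 [ 0.6 -0.4  0.1]
84 [-0.2  0.1  0.2]
80 [ 0.1 -0.1  0.1]
76 [0.1 0.4 0.4]
72 [-1.1 -1.1  7.9]
e 86.8 [530.1 322.6  73.9] [-180.    -0.2    9.2] 60.3 [-1.2 -2.   4.7] 66.0
```

Contact comes at the expected height. A light push down to seat it, then release and check.

```bash
python3 - <<'E'
from vial import *
x,y=528.8,322.1
z=lower(x,y,72,66,df=15); st('pushed')
grip(85); wait(.2); st('open'); move_l([x,y,230],speed=150)
goto([400,250,300],[180,0,9.2]); wait(.3)
a,P=snap('side');b,Q=snap('scene')
vs=[]
for n,p in(('side',P),('scene',Q)):
    r=regions_of('lid_center',n); vs.append((p,r[0]['region']))
print([ (dz,round(fit(vs,[box(62,146,8+dz,111+dz)],[528.8,322.1,99.2])[1],4)) for dz in(-3,0,3,6)])
c=np.vstack([cv2.resize(a[100:300,120:440,::-1],(480,300)),cv2.resize(b[140:340,160:560,::-1],(480,240))])
cv2.imwrite('pics/c13.png',c)
E
```

```text
lower 68 17.0
pushed 87.8 [530.2 322.6  73.8] [-1.8e+02 -1.0e-01  9.2e+00] 60.4 [-8.6 -5.8 21.7] 67.7
open 88.4 [528.5 322.   67.4] [180.    0.    9.2] 84.7 [ 0.8 -0.1  0.1] 0.0
[(-3, np.float64(0.9636)), (0, np.float64(0.9682)), (3, np.float64(0.9543)), (6, np.float64(0.9254))]
```

View pics/c13.png

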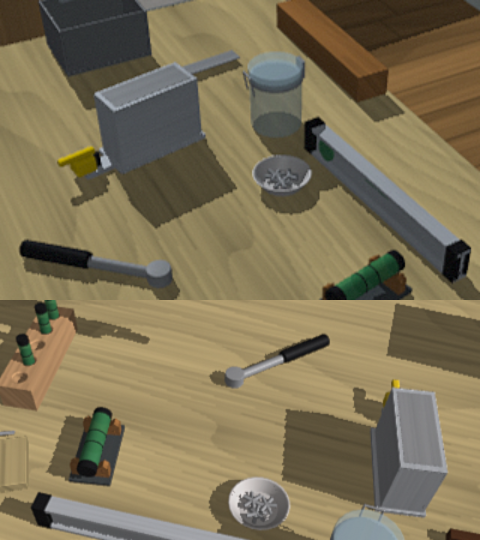

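The lid is fully down on the tin, the master vial lies in the cradle, and the vials stand in the rack.

```bash
python3 -c "
from station import *
print(sign_off())"
```

```text
the job is handed in; nothing more can be done
None
```

The job is done and handed in: both vials from the tin are fully home in the rack, the master vial lies centred in the cradle (within about 1 mm), and the lid is pushed fully back onto the empty tin. It took about 90 s of the 210 s allowed.

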